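# Drive a stuck hinge pin out of an instrument hinge block

## Robot

A 6-joint arm with a two-finger parallel gripper is mounted at the origin on the work surface. World frame = base frame: x ahead of the robot, y to its left, z up, the work surface at z = 0. Lengths are in m, angles in rad, forces in N, time in s.
With the tool pointing down it reaches from about 0.35 to 0.95 m from the base axis. Payload 17.4 kg.
Tool frame: the origin (TCP) lies at the very end of the fingers, on their centre line; the grasp point (between the pads) lies env.tcp_to_grasp behind it (env.tcp_to_grasp is the distance from the TCP to the grasp point, in m); z points along the fingers, y is the direction in which the jaws open and shut (so a half turn about z gives the same grasp; the last joint's range is limited). The gripper opens to 93 mm and grips with 3 to 60 N. Pads are 15 mm wide; open, the fingers measure 128 mm over their backs; the gripper's body (75 mm by 188 mm) begins 65 mm behind the grasp point.
Start: joints at [1.168, 0.116, 1.442, -0, 1.584, -0.038], TCP at [0.241, 0.631, 0.219] pointing down, gripper open.
Joint ranges: [-2.83, 2.83], [-0.83, 2.19], [0.07, 2.5], [-1.14, 4.28], [0.01, 3], [-2.97, 2.97]. Speed limits (rad/s): [1.89, 1.89, 2.22, 3.14, 3.14, 3.14].

## Interface

Orientations are given as a 3x3 rotation matrix whose columns are the frame's x, y, z axes.
In Python, from rig import env, effector, inverse_kinematics, grab_frame, workorder, get_clock, get_qpos, get_dq, get_effort, get_position, get_ee_rot, get_force, get_torque, get_opening gives the robot as it stands. Calls block until the motion is done:
- env.move_pose(position, orientation): joint-space move of the TCP to a pose.
- env.move_l(position, frame=None, v=0.15): straight line of the TCP; frame=None keeps the orientation; v is the mean speed in m/s.
- env.move_joints(angles): joint-space move.
- effector.gripper_to(opening, newtons=None): opening from 0.0 (shut) to 1.0 (fully open); newtons is the grip in N (None keeps the last); returns when the fingers have stopped.
- env.pause(seconds).
- inverse_kinematics(position, orientation): joint angles nearest the present ones, or None.
- grab_frame(name): name is "side" or "top" or "wrist"; returns a dict with "color" (420x560x3 uint8, red, green, blue), "depth" (420x560 float32, m along the optical axis (not along the pixel's ray), 0 where there is no reading), "camera_matrix" (3x3 intrinsics, pixels), "rvec" (rotation vector, rad) and "tvec" (3), from world to camera coordinates, as OpenCV has them. Camera axes: x right, y down, z forward; pixel columns grow to the right and rows downward; lengths in m; the calibration is good to about 2 mm. The wrist camera is an equidistant fisheye: a pixel r from the principal point sees the ray r / f radians off the axis. A picture is of the moment at which its call begins.
A pose or a line that the arm cannot do raises env.Unreachable and nothing moves.
- workorder.finish_job(): hands the job in, once; it reports no verdict.
Readings, each from a call of its own:
- get_clock(): time.
- get_qpos(): joint angles.
- get_dq(): joint speeds.
- get_effort(): joint torques, N m.
- get_position(): TCP position.
- get_ee_rot(): TCP orientation.
- get_force(): force on the tool from outside, world axes, zero at the start.
- get_torque(): the same for the moment, N m.
- get_opening(): opening from 0.0 (shut) to 1.0 (fully open).
Only numpy, scipy, OpenCV 4.12 (cv2) and the standard library are available. Lean on these libraries where they do the work, as an engineer would, in place of code of your own. Each camera call takes 0.05 s, during which the arm holds its last target.

## Task

The brass hinge pin of the sampler bracket is stuck. Take the drift punch from its stand, feel for the bore in the top of the hinge block and press the pin slowly and steadily down with the punch until it is fully out of the block, never pressing on the bracket or pin with more than 30 N. Then stand the punch back upright in its stand, let go, and leave the bottles, the vial rack and the screwdriver where they are.

Things in the scene. Friction and masses are not known exactly. Their poses are not given: they have to be found in the camera images.
- fixture: Fixed bracket. Origin: centre of its base plate's underside, z up, y along its rails. Plate 150 x 170 x 12 mm; two cream rails at x = +-34 mm (10 wide, 160 long, tops 116 mm high). Between them a blue-grey metal hinge block 56 (x) x 76 (y) x 40 mm, top 125 mm, underside 85 mm above the bench; its hinge leaf (40 wide, 12 thick, centre 94 mm high) juts 70 mm from its +y end.
- line_start (a point): On the bracket, axes as its own, at its x = 0, y = -19 mm, 125 mm above the bench (level of the block's flat top). The block's only bore, vertical, 12 mm wide with 2 mm chamfer, is in the middle of its top. The block is jammed (60 N to shift it) at an unmeasured place along the rails: the bore's axis is 4 to 34 mm from this point along bracket +y, never at it. Find it by sight or feel.
- pin (a joint): Travel of the brass pin, m, downwards. Pin 11 mm wide, 34 long; wide head below the block, so it only comes out down. At 0 its plain top is 6 mm below the block's top; at 0.034 it is out of the block; at 0.045 it meets the solid floor of the clear catch sleeve, which keeps it. Starts at 0 to 0.005. Stuck: needs 12 N plus 0.3 N per mm/s, so press at 10 to 25 mm/s; stays where left.
- punch_grip (a point): Centre of the punch's handle, where to grip. Punch 136 mm, 160 g: from the tip up, steel shank 7 mm diameter, 60 long; collar 20 mm diameter, 6 thick; square orange handle 14 x 14 mm, 70 long, its centre 101 mm from the tip. z points from tip to handle, x and y square to the flats. Starts upright in the stand, this point 111 mm above the bench.
- punch_tip (a point): Centre of the flat end of the punch's shank, 101 mm below the handle's centre along the punch. Grip it firmly (40 N or more) and touch lightly (a few N): knocked sideways on a rim, the punch can tilt a few degrees in the fingers.
- stand: Fixed grey stand block 75 x 75 mm, 70 mm high; origin at the centre of its underside on the bench, z up. An 11 mm hole, 66 mm deep with a 2 mm chamfer, in the middle of its top takes the punch's shank; the collar rests on the top, with the tip then 10 mm above the bench.
- bottle_a: Glass bottle with blue cap, 56 mm diameter, 105 mm high, origin at the centre of its underside; leave it alone.
- bottle_b: A second bottle just like it; leave it alone.
- vial_rack: White rack of small amber vials, 70 x 110 mm, 44 mm high, origin at the centre of its underside; leave it alone.
- driver: Screwdriver with black handle lying on the bench, about 200 mm long along its x; leave it alone.
Mind the look-alikes: they are no part of the job. There is more than one size of the part that bears punch_grip; the job needs the middle-sized.

How it is judged:
On the way:
1. the pin is pressed clear of the block by the punch (value of joint pin above 0.034 m and contact force between punch and fixture above 2 N), for 0.05 s.
At the end, for the whole second after the job is handed in: The pin is fully out of the hinge block (pushed down more than 34 mm), and the punch stands released and at rest in the stand's hole: upright within 7 degrees, its collar within 6 mm of the stand's top, its tip within 8 mm of the hole's axis (value of joint pin above 0.034 m and horizontal distance between punch_tip and stand below 0.008 m and z of punch_tip in the frame of stand below 0.016 m and angle between punch_grip's own z axis and vertical below 0.12 rad and linear speed of punch below 0.02 m/s); the robot touches nothing.
It fails at once if the punch presses on the bracket, block or pin with more than 30 N (contact force between punch and fixture above 30 N).
It fails at once if bottle a is moved more than 30 mm or tipped (distance of bottle_a from where it was at the start of the episode above 0.03 m or angle between bottle_a's own z axis and vertical above 0.5 rad).
It fails at once if bottle b is moved more than 30 mm or tipped (distance of bottle_b from where it was at the start of the episode above 0.03 m or angle between bottle_b's own z axis and vertical above 0.5 rad).
It fails at once if vial rack is moved more than 30 mm or tipped (distance of vial_rack from where it was at the start of the episode above 0.03 m or angle between vial_rack's own z axis and vertical above 0.5 rad).
It fails at once if driver is moved more than 30 mm (distance of driver from where it was at the start of the episode above 0.03 m).
It also fails if it takes over 72 s, if anything falls off the work surface, if the arm or the gripper's body presses on something with over 40 N, if the wrist force passes 120 N, or if a joint passes its speed limit or range.

## Working session

There is one attempt and no reset: what is moved stays moved. The work goes in short steps, each a Python script; the robot and the scene stay as the last script left them, time stands still between calls to the robot, and variables do not carry over. Pictures are saved under pics/ and viewed, and the job is handed in when it is done.

```bash
ls; mkdir -p pics
python3 - <<'E'
from rig import *
import cv2,numpy as np,pickle
print(get_clock(),env.tcp_to_grasp,get_position(),get_opening(),get_force())
for n in("top","side","wrist"):
    f=grab_frame(n); pickle.dump(f,open(f"{n}0.pkl","wb"))
    cv2.imwrite(f"pics/{n}0.png",f["color"][...,::-1])
    R=cv2.Rodrigues(np.array(f["rvec"]))[0]; print(n,f["camera_matrix"],-R.T@np.array(f["tvec"]).ravel(),R)
E
```

```text
pics
0.0 0.0188 [0.24072629 0.63037481 0.2179003 ] 1.0029623550367661 [0.68606818 0.09301749 0.02740207]
top [[507.12045848   0.         282.22503768]
 [  0.         507.12045848 211.27822989]
 [  0.           0.           1.        ]] [0.45683692 0.01295867 1.03101992] [[ 0.01554159 -0.99986505  0.00532322]
 [-0.97871505 -0.01630199 -0.20457539]
 [ 0.20463457 -0.00203049 -0.97883634]]
side [[386.40783419   0.         281.34188471]
 [  0.         386.40783419 205.25016742]
 [  0.           0.           1.        ]] [0.58801934 0.53824309 0.59737289] [[-0.99753857 -0.06737041 -0.0194429 ]
 [-0.03176173  0.68133487 -0.73128243]
 [ 0.06251393 -0.72886489 -0.68179761]]
wrist [[325.1922621    0.         280.64422794]
 [  0.         325.1922621  210.70178753]
 [  0.           0.           1.        ]] [0.16739582 0.65840646 0.38318428] [[ 0.35717236  0.93403658 -0.00189047]
 [ 0.89611352 -0.34209843  0.28275294]
 [ 0.26345487 -0.10268561 -0.95919091]]
```

View pics/top0.png

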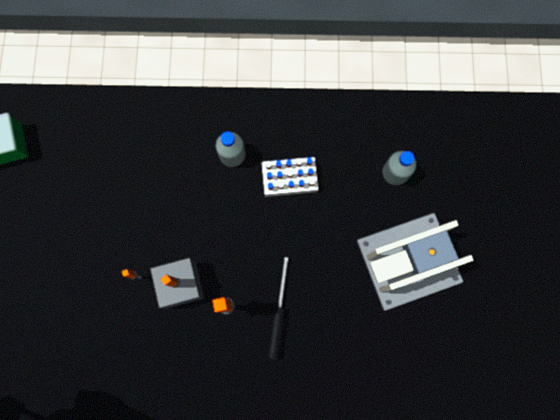

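View pics/side0.png

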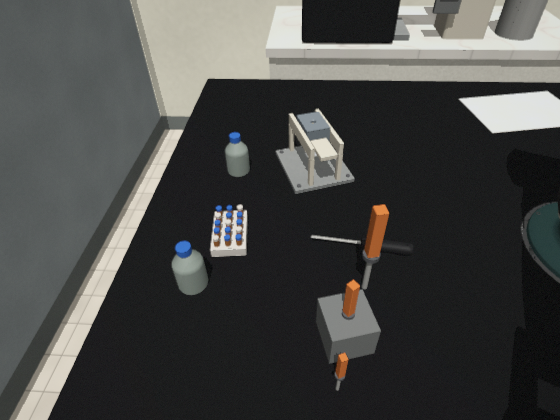

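View pics/wrist0.png

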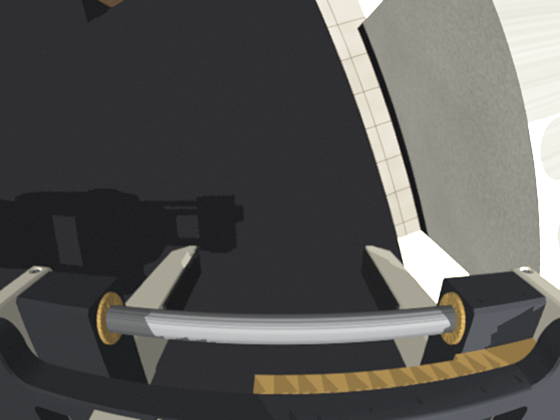

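```bash
cat > h.py <<'E'
import cv2,numpy as np,pickle
def load(n): return pickle.load(open(n+".pkl","rb"))
def cam(f):
    R=cv2.Rodrigues(np.array(f["rvec"]))[0]; return R,-R.T@np.array(f["tvec"]).ravel()
def plane(f,uv,z):
    R,c=cam(f); K=f["camera_matrix"]
    p=np.atleast_2d(uv).astype(float)
    d=np.c_[(p[:,0]-K[0,2])/K[0,0],(p[:,1]-K[1,2])/K[1,1],np.ones(len(p))]@R
    return c+d*((z-c[2])/d[:,2])[:,None]
def proj(f,P):
    return cv2.projectPoints(np.atleast_2d(P).astype(float),np.array(f["rvec"]),np.array(f["tvec"]),f["camera_matrix"],None)[0].reshape(-1,2)
def crop(f,r,name,s):
    x0,y0,x1,y1=r; cv2.imwrite(name,cv2.resize(f["color"][y0:y1,x0:x1,::-1],None,fx=s,fy=s,interpolation=cv2.INTER_CUBIC))
E
python3 - <<'E'
from h import *
f=load("top0")
crop(f,(350,205,480,315),"pics/c1.png",6)
crop(f,(110,240,250,330),"pics/c2.png",5.5)
s=load("side0")
crop(s,(270,100,360,195),"pics/c3.png",6)
E
```

```text
(no output)
```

View pics/c1.png

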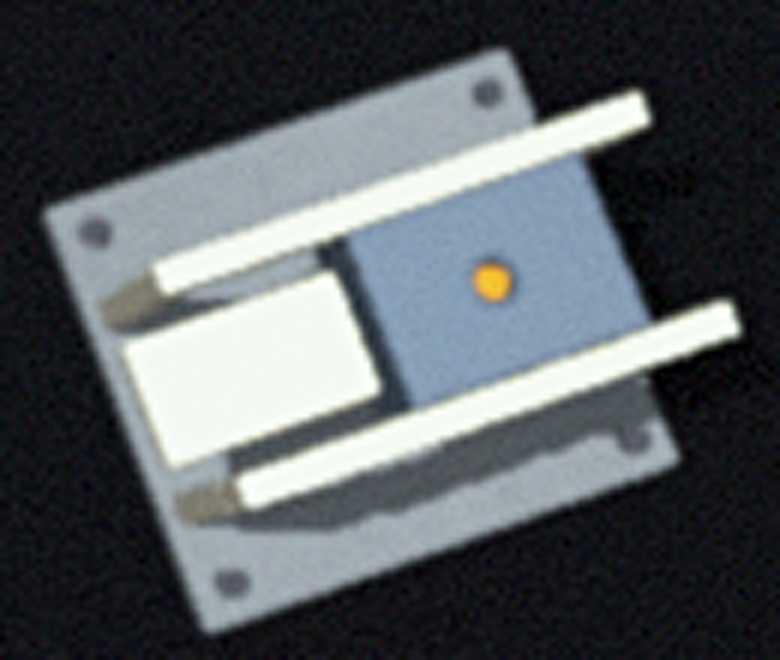

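View pics/c2.png

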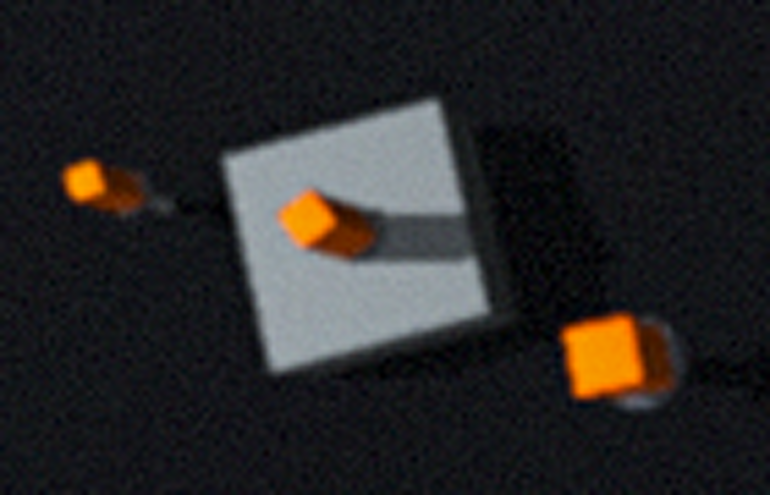

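View pics/c3.png

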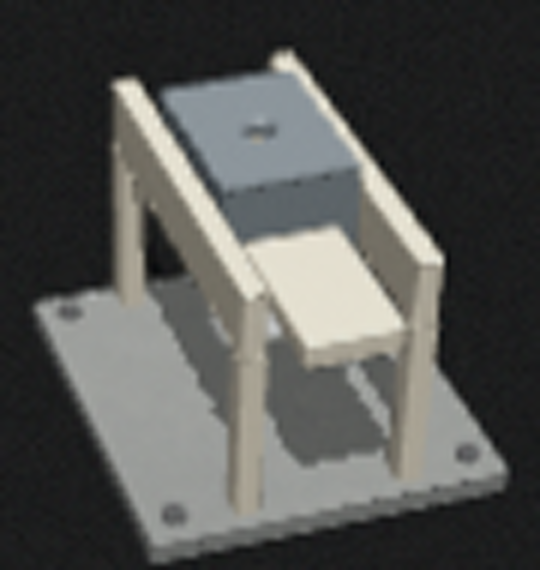

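Run:
```python
from h import *
t=load("top0");s=load("side0")
c1=lambda a:(np.array(a,float)+.5)/6-.5+[350,205]
c2=lambda a:(np.array(a,float)+.5)/5.5-.5+[110,240]
c3=lambda a:(np.array(a,float)+.5)/6-.5+[270,100]
st=plane(t,c2([(223,156),(438,98),(490,315),(270,374)]),.07);print("stand",st,st.mean(0),np.linalg.norm(np.roll(st,-1,0)-st,axis=1))
e=st[1]-st[0]+st[2]-st[3];print("stand yaw",np.degrees(np.arctan2(e[1],e[0])))
h=plane(t,c2([(307,190),(340,215),(313,250),(279,221)]),.146);print("handle top",h,h.mean(0),np.linalg.norm(np.roll(h,-1,0)-h,axis=1))
print("handle yaws",[np.degrees(np.arctan2(*(h[j]-h[i])[1::-1])) for i,j in((0,1),(1,2),(2,3),(3,0))])
pl=plane(t,c1([(42,212),(505,47),(680,462),(208,634)]),.012);print("plate",pl,pl.mean(0),np.linalg.norm(np.roll(pl,-1,0)-pl,axis=1))
for i,j in((1,0),(2,3)):
  e=pl[j]-pl[i];print("fix yaw of +y",np.degrees(np.arctan2(e[1],e[0])))
r=plane(t,c1([(155,262),(643,88),(655,122),(163,296),(237,475),(728,298),(742,330),(245,510)]),.116);print("rails",r,r.mean(0))
print("bore top@.125",plane(t,c1([(493,282)]),.125),"@.117",plane(t,c1([(493,282)]),.117))
b=plane(s,c3([(160,90),(293,72),(362,165),(228,190)]),.125);print("block side cam",b,b.mean(0))
print("bore side",plane(s,c3([(260,130)]),.125))
bb=plane(t,c1([(345,236),(412,410),(650,318),(583,155)]),.125);print("block top(edge at rails)",bb,bb.mean(0))
# depth checks
for f,uv in((t,(440,245)),(s,(310,125))):
  d=f["depth"][uv[1],uv[0]];R,c=cam(f);K=f["camera_matrix"];print(c+R.T@(np.linalg.inv(K)@[*uv,1])*d)
```

```text
stand [[0.54421633 0.25877892 0.07      ]
 [0.56536742 0.18606724 0.07      ]
 [0.49179979 0.16450293 0.07      ]
 [0.47095543 0.23785136 0.07      ]] [0.51808474 0.21180011 0.07      ] [0.07572553 0.07666301 0.07625274 0.07619135]
stand yaw -73.95890892473102
handle top [[0.52702951 0.21213197 0.146     ]
 [0.51935929 0.20125846 0.146     ]
 [0.50830154 0.20907379 0.146     ]
 [0.51717727 0.220328   0.146     ]] [0.5179669  0.21069806 0.146     ] [0.0133066  0.0135408  0.01433304 0.01281568]
handle yaws [np.float64(-125.1992954529613), np.float64(144.74835836442176), np.float64(51.738625848679895), np.float64(-39.75688103571257)]
plate [[ 0.61298652 -0.14104603  0.012     ]
 [ 0.67266874 -0.30057472  0.012     ]
 [ 0.53234053 -0.35251312  0.012     ]
 [ 0.47360992 -0.19368054  0.012     ]] [ 0.57290143 -0.2469536   0.012     ] [0.17032724 0.14963156 0.16934306 0.14898398]
fix yaw of +y 110.51162314523773
fix yaw of +y 110.29259198420111
rails [[ 0.58231189 -0.15935925  0.116     ]
 [ 0.63849114 -0.31039015  0.116     ]
 [ 0.62794406 -0.3134869   0.116     ]
 [ 0.57200615 -0.16155076
[... 164 characters left out ...]
    ]] [ 0.57330951 -0.24757787  0.116     ]
bore top@.125 [[ 0.57669136 -0.2589198   0.125     ]] @.117 [[ 0.57774965 -0.26132044  0.117     ]]
block side cam [[ 0.6171222  -0.28577811  0.125     ]
 [ 0.56423451 -0.30174124  0.125     ]
 [ 0.5382902  -0.23258502  0.125     ]
 [ 0.5887608  -0.21321015  0.125     ]] [ 0.57710193 -0.25832863  0.125     ]
bore side [[ 0.57712556 -0.25666445  0.125     ]]
block top(edge at rails) [[ 0.5898745  -0.21499468  0.125     ]
 [ 0.5380531  -0.23310572  0.125     ]
 [ 0.56662575 -0.30545556  0.125     ]
 [ 0.61575411 -0.28790265  0.125     ]] [ 0.57757687 -0.26036465  0.125     ]
[ 0.58871649 -0.27401321  0.12607255]
[ 0.5836891  -0.23968048  0.12515572]
```

Run:
```python
from h import *
t=load("top0");s=load("side0")
P=lambda f:f["camera_matrix"]@np.c_[cv2.Rodrigues(np.array(f["rvec"]))[0],np.array(f["tvec"]).ravel()]
c2=lambda a:(np.array(a,float)+.5)/5.5-.5+[110,240]
def tri(a,b):
  x=cv2.triangulatePoints(P(t),P(s),np.array(a,float).reshape(2,1),np.array(b,float).reshape(2,1)).ravel();return x[:3]/x[3]
print("big",tri(c2((605,355)),(380,209)),"small",tri(c2((85,181)),(342,356)),"mid",tri(c2((309,220)),(352,284)))
from rig import *
y=np.radians(143)
for yaw in (53,143,-37,-127):
  a=np.radians(yaw);Y=np.array([np.cos(a),np.sin(a),0]);Z=np.array([0,0,-1.]);R=np.c_[np.cross(Y,Z),Y,Z]
  print(yaw,[inverse_kinematics(p,R) for p in([.518,.2114,.2],[.577,-.2586,.25])])
```

```text
big [0.47630837 0.11023682 0.19568953] small [0.53282002 0.29595528 0.10086118] mid [0.51836421 0.21122785 0.14408912]
53 [array([ 3.41882408e-01, -1.31045191e-01,  1.71733664e+00, -4.44089210e-16,
        1.55530120e+00, -5.83142096e-01]), array([-4.61679499e-01,  1.69223958e-02,  1.49518688e+00, -4.44089210e-16,
        1.62948337e+00, -1.38670400e+00])]
143 [array([ 3.41882408e-01, -1.31045191e-01,  1.71733664e+00, -4.44089210e-16,
        1.55530120e+00, -2.15393842e+00]), array([-4.61679499e-01,  1.69223958e-02,  1.49518688e+00, -4.44089210e-16,
        1.62948337e+00, -2.95750033e+00])]
-37 [array([ 3.41882408e-01, -1.31045191e-01,  1.71733664e+00, -4.44089210e-16,
        1.55530120e+00,  9.87654231e-01]), array([-4.61679499e-01,  1.69223958e-02,  1.49518688e+00, -4.44089210e-16,
        1.62948337e+00,  1.84092324e-01])]
-127 [array([ 3.41882408e-01, -1.31045191e-01,  1.71733664e+00, -4.44089210e-16,
        1.55530120e+00,  2.55845056e+00]), array([-4.61679499e-01,  1.69223958e-02,  1.49518688e+00, -4.44089210e-16,
        1.62948337e+00,  1.75488865e+00])]
```

```bash
cat >> h.py <<'E'
def Rt(yaw):
    a=np.radians(yaw);Y=np.array([np.cos(a),np.sin(a),0]);Z=np.array([0,0,-1.]);return np.c_[np.cross(Y,Z),Y,Z]
def snap(n,tag):
    from rig import grab_frame
    f=grab_frame(n);pickle.dump(f,open(f"{n}{tag}.pkl","wb"));cv2.imwrite(f"pics/{n}{tag}.png",f["color"][...,::-1]);return f
def wplane(f,uv,z):
    R,c=cam(f);K=f["camera_matrix"];D=np.array([0,0,0,0.])
    q=cv2.fisheye.undistortPoints(np.array(uv,float).reshape(-1,1,2),K,D).reshape(-1,2)
    d=np.c_[q,np.ones(len(q))]@R; return c+d*((z-c[2])/d[:,2])[:,None]
E
python3 - <<'E'
from h import *
from rig import *
env.move_pose([.5182,.2113,.19],Rt(-37))
print(get_clock(),get_position(),get_force())
snap("wrist",1);snap("side",1)
E
```

```text
1.975 [0.51809903 0.21196915 0.19007186] [-0.60880117 -0.09581001  0.86398147]
```

View pics/wrist1.png

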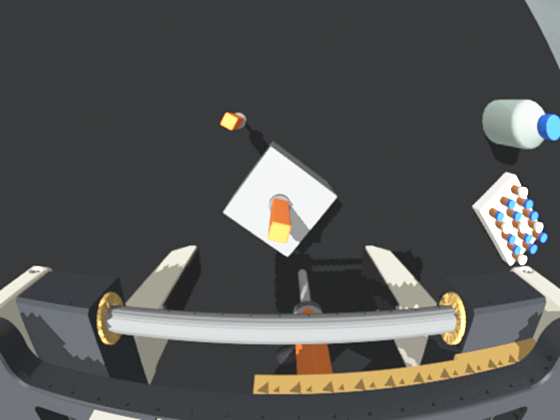

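View pics/side1.png

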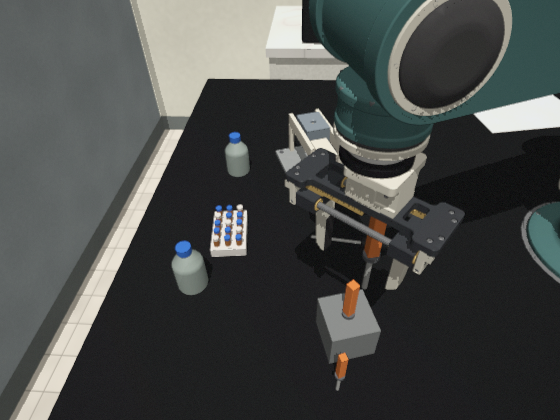

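Run:
```python
from h import *
from rig import *
w=load("wrist1");crop(w,(240,180,320,260),"pics/c4.png",7)
print(wplane(w,[(279,232)],.146),wplane(w,[(280,201)],.076))
env.move_l([.5182,.2113,.0935],Rt(-37),v=.12)
print(get_clock(),get_position(),get_force())
effector.gripper_to(0.0,50)
print(get_clock(),get_position(),get_force(),get_opening()*93)
snap("wrist",2);snap("side",2)
```

```text
[[0.518296   0.21371508 0.146     ]] [[0.52096026 0.21620524 0.076     ]]
3.025 [0.51859228 0.21145808 0.09433098] [-0.23964727  0.21289567 -0.03176948]
4.225 [0.51816956 0.2112973  0.09346632] [ 0.22682954  0.12258932 -0.04322952] 14.095154699946304
```

View pics/wrist2.png

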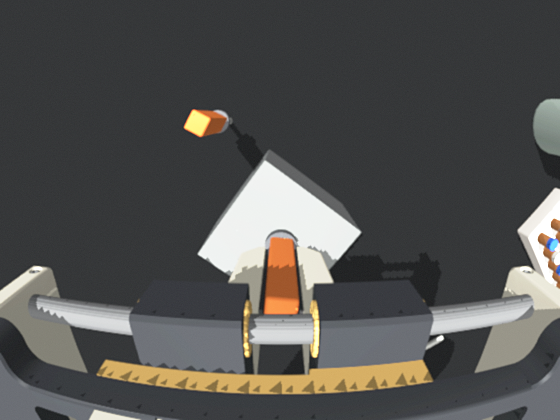

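View pics/side2.png

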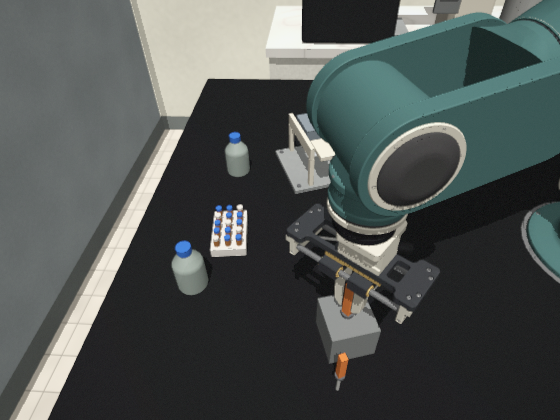

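Run:
```python
from h import *
from rig import *
p=np.array([.5182,.2113])
env.move_l([*p,.20],Rt(-37),v=.12)
snap("side",3)
env.move_l([.5770,-.2586,.275],Rt(-37),v=.25)
env.move_l([.5770,-.2586,.225],Rt(-37),v=.1)
env.pause(.2)
print(get_clock(),get_position(),get_force(),get_torque(),get_opening()*93)
snap("wrist",4);snap("side",4);snap("top",4)
for n in("side4","top4","wrist4"):
  f=load(n)
s=load("side4");crop(s,(270,60,370,160),"pics/c5.png",6)
w=load("wrist4");crop(w,(200,160,360,320),"pics/c6.png",3.7)
crop(load("side3"),(280,200,420,340),"pics/c7.png",5)
```

```text
8.3333 [ 0.57719235 -0.25870691  0.22571198] [-0.43947344  0.0022756  -2.10805425] [-0.05588782  0.1688862   0.01529609] 14.339343920619978
```

View pics/c5.png

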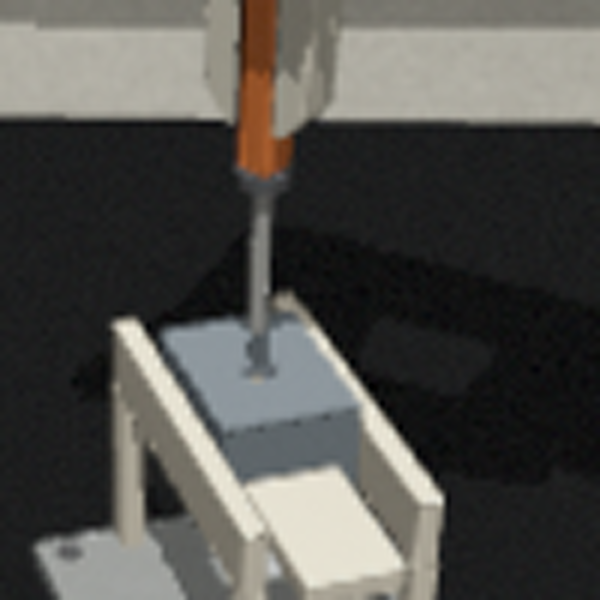

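View pics/c6.png

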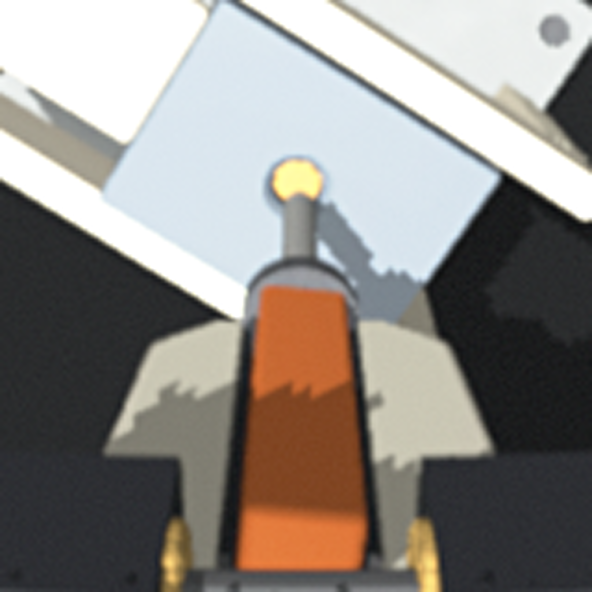

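View pics/c7.png

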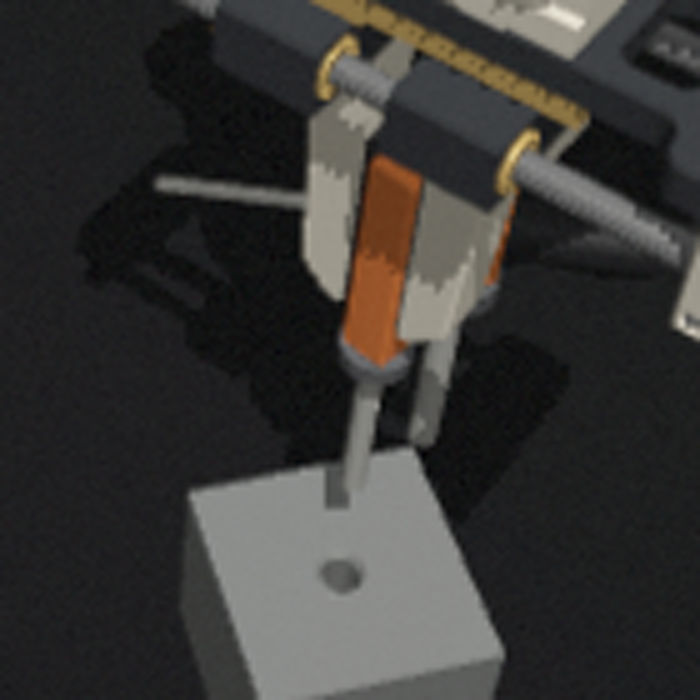

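View pics/top4.png

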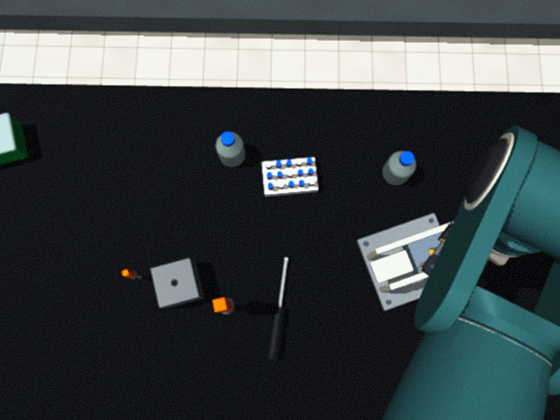

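Run:
```python
from h import *
w=load("wrist4");s=load("side4")
q=lambda a:(np.array(a,float)+.5)/3.7-.5+[200,160]
k=lambda a:(np.array(a,float)+.5)/6-.5+[270,60]
print("tip w",wplane(w,q([(300,200)]),.1422),"rim w",wplane(w,q([(296,183)]),.125),"brass",wplane(w,q([(297,180)]),.117))
print("tip side expected px",(proj(s,[[.5772,-.2587,.1422],[.5772,-.2587,.2],[.577,-.2586,.125]])-[270,60])*6)
print("tip wrist expected",)
P=np.array([[.5772,-.2587,.1422],[.577,-.2586,.125]])
print((cv2.fisheye.projectPoints(P.reshape(-1,1,3),np.array(w["rvec"]).reshape(3,1),np.array(w["tvec"]).reshape(3,1),w["camera_matrix"],np.zeros(4))[0].reshape(-1,2)-[200,160])*3.7)
crop(s,(290,95,340,135),"pics/c8.png",15);crop(w,(255,190,305,235),"pics/c9.png",13)
t=load("top4");crop(t,(405,225,455,275),"pics/c10.png",12)
```

```text
tip w [[ 0.57913096 -0.25687866  0.1422    ]] rim w [[ 0.57774144 -0.257262    0.125     ]] brass [[ 0.57697857 -0.25865412  0.117     ]]
tip side expected px [[258.97121445 325.34192129]
 [264.74984639 184.91514052]
 [257.86239172 364.90495829]]
tip wrist expected
[[296.59676599 210.20387957]
 [295.58366474 187.96534014]]
```

View pics/c8.png

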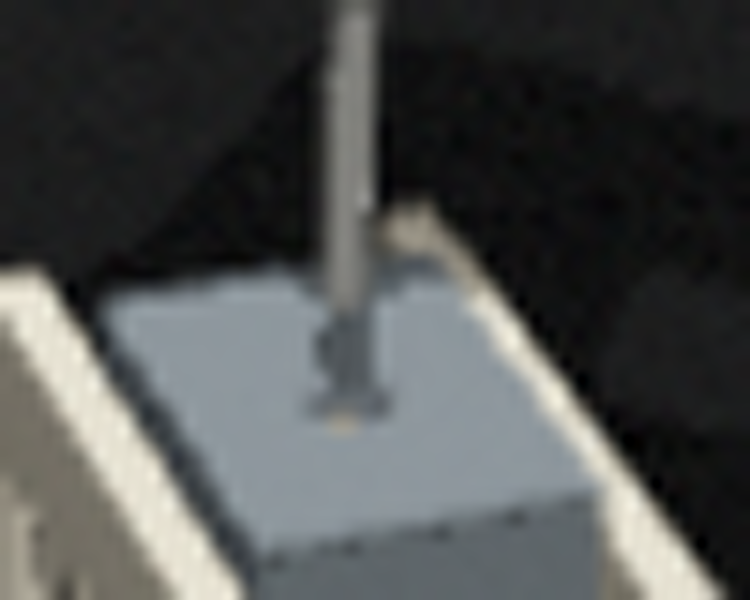

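View pics/c9.png

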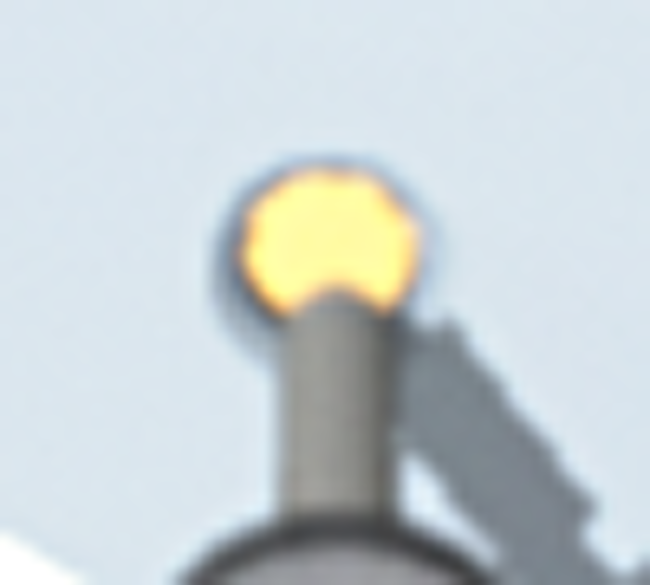

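View pics/c10.png

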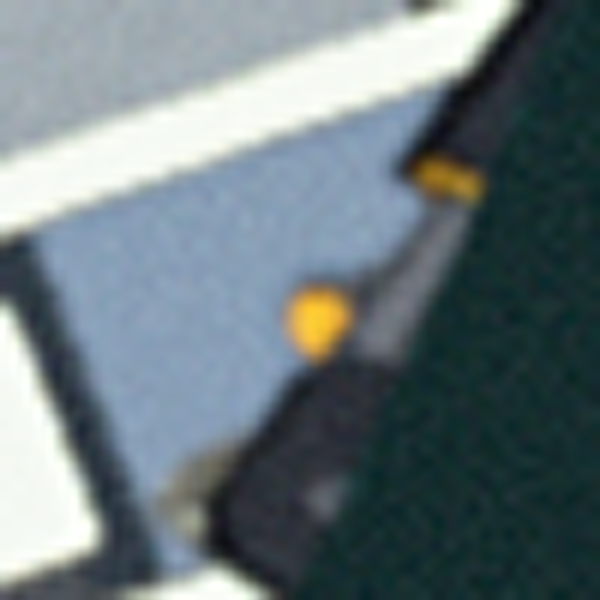

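Run:
```python
from h import *
from rig import *
x,y=.5770,-.2586
R=Rt(-37)
f0=get_force();print(get_clock(),f0)
env.move_l([x,y,.2120],R,v=.03)
z=.2120
while z>.2035:
  z-=.001
  env.move_l([x,y,z],R,v=.015)
  f=get_force()-f0
  print("%.3f cmd tip %.4f act %.4f"%(get_clock(),z-.0835,get_position()[2]-.0835),f.round(2))
  if abs(f[2])>4 or np.hypot(f[0],f[1])>4: break
snap("wrist",5)
crop(load("wrist5"),(200,160,360,320),"pics/c11.png",3.7)
```

```text
8.4833 [-0.25330841 -0.45522464 -2.25010178]
9.317 cmd tip 0.1275 act 0.1276 [0.1  0.32 0.67]
9.567 cmd tip 0.1265 act 0.1264 [-0.79  0.64  0.11]
9.817 cmd tip 0.1255 act 0.1254 [-1.11  0.59  0.37]
10.067 cmd tip 0.1245 act 0.1244 [-0.05  0.09  1.82]
10.317 cmd tip 0.1235 act 0.1234 [ 0.01 -0.49  0.2 ]
10.567 cmd tip 0.1225 act 0.1224 [-0.31  0.32  0.13]
10.817 cmd tip 0.1215 act 0.1214 [1.38 0.49 1.61]
11.067 cmd tip 0.1205 act 0.1204 [0.52 0.44 0.44]
11.317 cmd tip 0.1195 act 0.1194 [0.29 0.65 1.15]
```

View pics/c11.png

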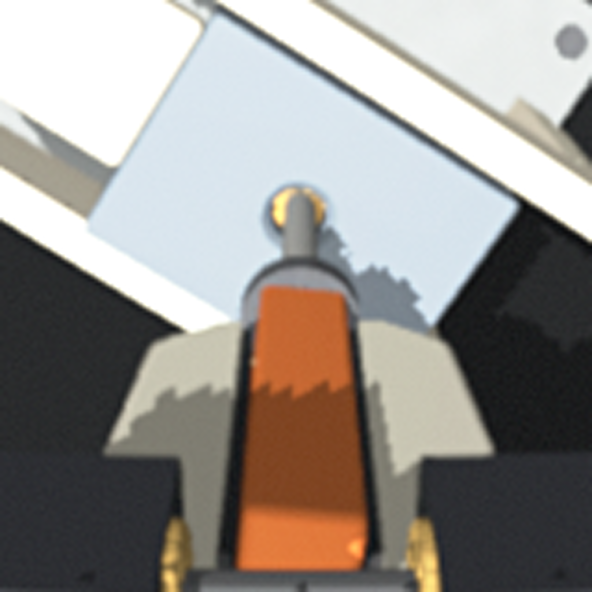

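Run:
```python
from h import *
from rig import *
x,y=.5770,-.2586
R=Rt(-37)
f0=np.array([-.25,-.45,-2.2])
tips=[.1165,.1135,.1105,.105,.0805]
for tz in tips:
  t0=get_clock();env.move_l([x,y,tz+.0835],R,v=.012)
  f=get_force()-f0
  print("%.3f->%.3f cmd tip %.4f act %.4f"%(t0,get_clock(),tz,get_position()[2]-.0835),f.round(2),get_torque().round(2),round(get_opening()*93,2))
  if np.linalg.norm(f)>24: print("stop");break
snap("wrist",6);snap("side",6)
crop(load("side6"),(270,60,370,180),"pics/c12.png",5)
```

```text
11.367->11.767 cmd tip 0.1165 act 0.1173 [-0.55  0.67  7.5 ] [ 0.04  0.42 -0.03] 14.57
11.767->12.167 cmd tip 0.1135 act 0.1151 [-1.62  1.46 12.9 ] [0.19 0.7  0.02] 14.63
12.167->12.567 cmd tip 0.1105 act 0.1121 [-1.01  1.18 12.66] [0.12 0.69 0.02] 14.8
12.567->13.175 cmd tip 0.1050 act 0.1066 [-0.6   0.85 11.6 ] [0.17 0.67 0.  ] 14.31
13.175->15.367 cmd tip 0.0805 act 0.0820 [-2.39  0.56 11.52] [0.24 0.74 0.08] 14.32
```

View pics/c12.png

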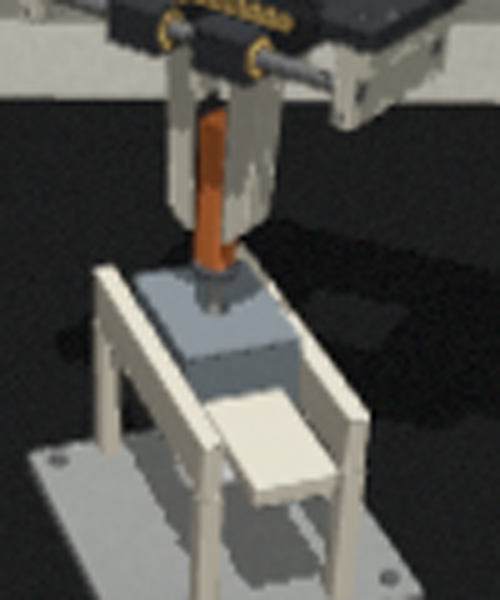

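Run:
```python
from h import *
from rig import *
x,y=.5770,-.2586
R=Rt(-37)
f0=np.array([-.25,-.45,-2.2])
for tz in (.079,.0775):
  env.move_l([x,y,tz+.0835],R,v=.010)
  f=get_force()-f0
  print("%.3f cmd tip %.4f act %.4f"%(get_clock(),tz,get_position()[2]-.0835),f.round(2),get_torque().round(2))
env.pause(.15)
print(get_force()-f0)
snap("wrist",7);snap("side",7)
w=load("wrist7");crop(w,(200,160,360,320),"pics/c13.png",3.7)
crop(load("side7"),(280,70,360,170),"pics/c14.png",6)
```

```text
15.767 cmd tip 0.0790 act 0.0805 [-2.47  1.59 12.18] [0.18 0.72 0.06]
16.067 cmd tip 0.0775 act 0.0790 [-1.53  1.12 11.94] [ 0.18  0.74 -0.  ]
[-3.36518462  1.19325012 11.65927376]
```

View pics/c13.png

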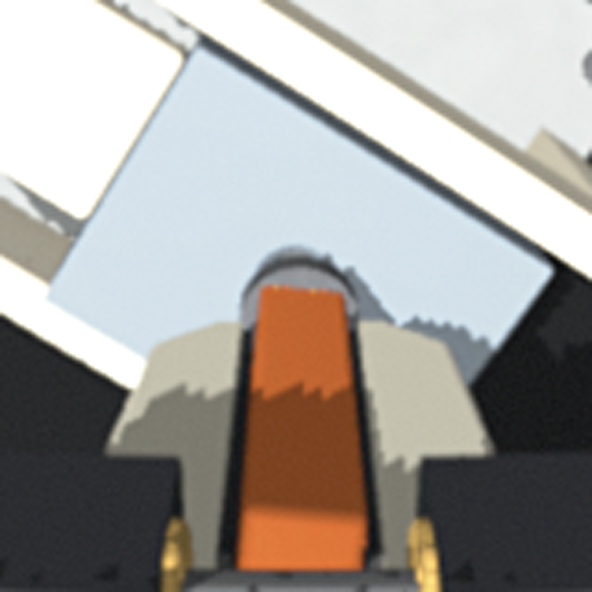

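View pics/c14.png

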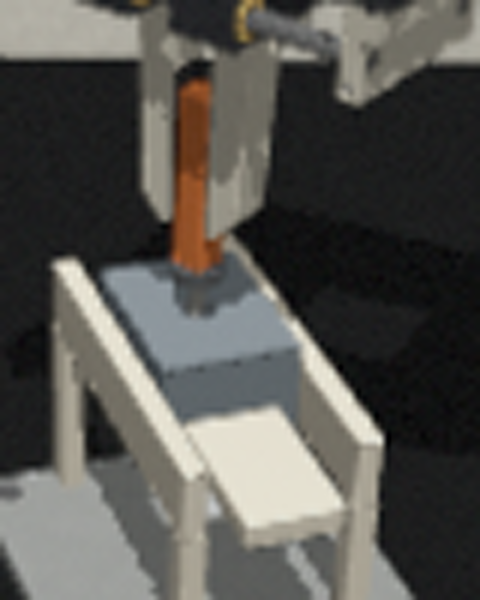

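The pin is about 40 mm down at a steady ~12 N, and the punch looks the same in the fingers as before, so it hasn't slipped. Next I retract and take it back to the stand.

Run:
```python
from h import *
from rig import *
R=Rt(-37)
env.move_l([.5770,-.2586,.225],R,v=.05)
env.move_l([.5770,-.2586,.275],R,v=.12)
snap("wrist",8);snap("side",8)
env.move_l([.5182,.2113,.24],R,v=.25)
env.move_l([.5182,.2113,.168],R,v=.1)
env.pause(.2)
print(get_clock(),get_position(),get_force(),get_torque())
snap("wrist",9);snap("side",9)
crop(load("wrist8"),(200,160,360,320),"pics/c15.png",3.7)
crop(load("wrist9"),(200,160,360,320),"pics/c16.png",3.7)
crop(load("side9"),(290,200,410,360),"pics/c17.png",3.7)
crop(load("side8"),(270,60,370,200),"pics/c18.png",4)
w=load("wrist9")
P=np.array([[.5182,.2113,.0845],[.5182,.2113,.07]])
print((cv2.fisheye.projectPoints(P.reshape(-1,1,3),np.array(w["rvec"]).reshape(3,1),np.array(w["tvec"]).reshape(3,1),w["camera_matrix"],np.zeros(4))[0].reshape(-1,2)-[200,160])*3.7)
```

```text
21.5333 [0.51842666 0.21139372 0.16863686] [-0.19312595  0.33580859 -2.22674481] [-0.07022458  0.16338098 -0.07731897]
[[296.2329686  210.53445084]
 [296.23223041 191.53167948]]
```

View pics/c15.png

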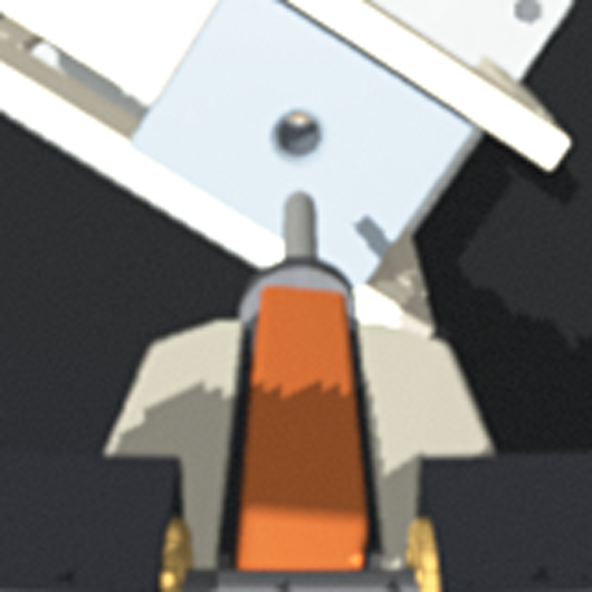

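View pics/c16.png

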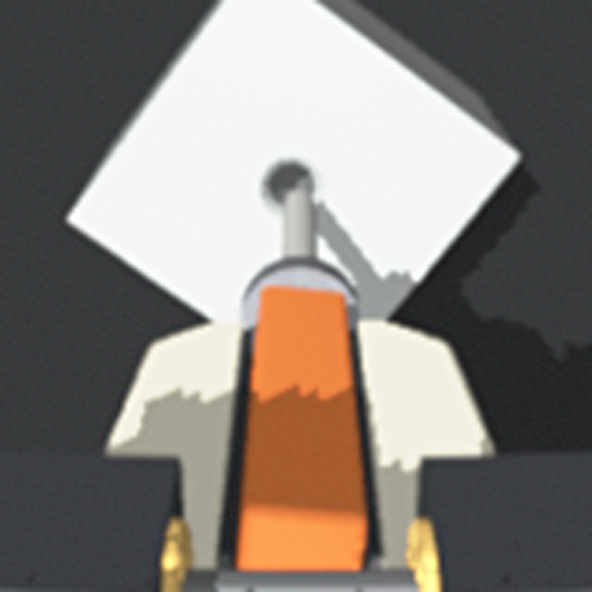

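View pics/c17.png

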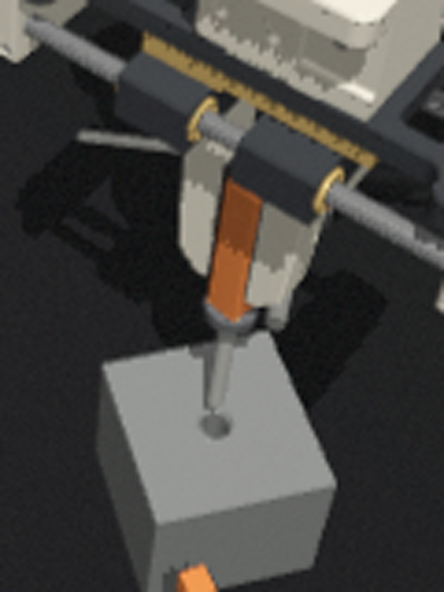

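View pics/c18.png

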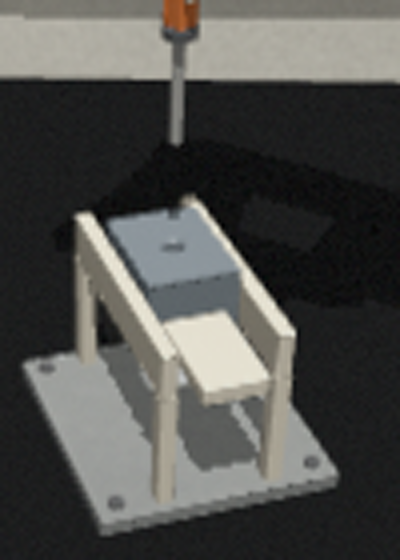

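Run:
```python
from h import *
w=load("wrist9");s=load("side9")
crop(w,(260,195,300,230),"pics/c19.png",16);crop(s,(330,285,370,325),"pics/c20.png",14)
```

```text
(no output)
```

View pics/c19.png

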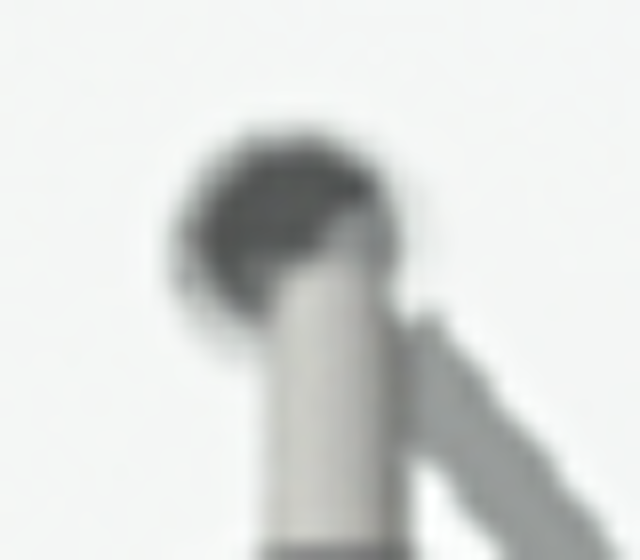

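View pics/c20.png

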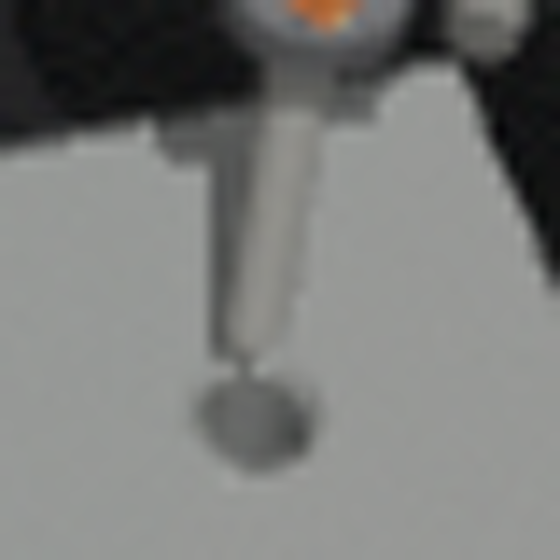

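Run:
```python
from h import *
w=load("wrist9");s=load("side9")
q=lambda a:(np.array(a,float)+.5)/16-.5+[260,195]
k=lambda a:(np.array(a,float)+.5)/14-.5+[330,285]
a=wplane(w,q([(332,310)]),.0845)[0];b=wplane(w,q([(288,237)]),.07)[0];print("wrist tip",a,"hole",b,"need",(b-a)[:2])
a=plane(s,k([(253,345)]),.0845)[0];b=plane(s,k([(257,420)]),.07)[0];print("side tip",a,"hole",b,"need",(b-a)[:2])
t=load("top4");crop(t,(155,265,195,300),"pics/c21.png",16)
hs=t["color"][265:300,158:195].astype(int).sum(2); m=hs<np.median(hs)*.6
m[:, :3]=0
ys,xs=np.nonzero(m[8:28,5:28]); print(len(xs)); uv=[xs.mean()+163,ys.mean()+273];print(uv,plane(t,uv,.07))
```

```text
wrist tip [0.51985607 0.21320297 0.0845    ] hole [0.51777913 0.21429152 0.07      ] need [-0.00207694  0.00108855]
side tip [0.51991467 0.21419043 0.0845    ] hole [0.51808988 0.21437703 0.07      ] need [-0.00182479  0.0001866 ]
33
[np.float64(173.93939393939394), np.float64(282.42424242424244)] [[0.51782093 0.21226002 0.07      ]]
```

View pics/c21.png

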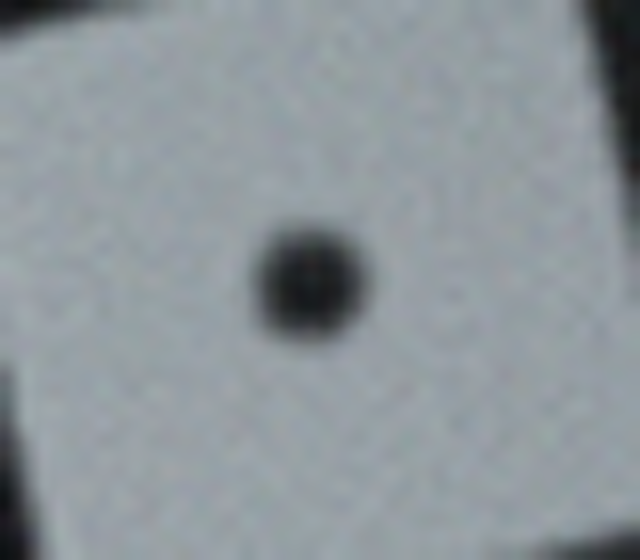

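Run:
```python
from h import *
from rig import *
x,y=.5164,.2119
R=Rt(-37)
env.move_l([x,y,.159],R,v=.03)
f0=np.array([-.25,0,-2.2]);ok=True
for z in (.1565,.1545,.1525,.1505,.1485,.1465,.1435,.139,.13,.12,.11,.10,.097,.0955,.0945):
  env.move_l([x,y,z],R,v=.02 if z>.14 or z<.0965 else .05)
  f=get_force()-f0
  print("%.2f tip %.4f act %.4f"%(get_clock(),z-.0835,get_position()[2]-.0835),f.round(2))
  if np.linalg.norm(f)>7: print("stop");break
snap("wrist",10);snap("side",10)
crop(load("wrist10"),(200,160,360,320),"pics/c22.png",3.7)
crop(load("side10"),(290,220,410,380),"pics/c23.png",3.7)
```

```text
22.37 tip 0.0730 act 0.0729 [ 1.04  0.76 -0.2 ]
22.62 tip 0.0710 act 0.0709 [0.59 0.12 0.56]
22.87 tip 0.0690 act 0.0688 [0.42 0.02 0.28]
23.12 tip 0.0670 act 0.0668 [0.27 0.21 1.7 ]
23.37 tip 0.0650 act 0.0648 [ 0.42 -0.41  1.06]
23.62 tip 0.0630 act 0.0628 [-0.26  0.06  0.69]
23.92 tip 0.0600 act 0.0598 [-0.32 -0.6   0.53]
24.17 tip 0.0555 act 0.0551 [ 0.6   0.9  -0.07]
24.50 tip 0.0465 act 0.0460 [-0.04  0.51  0.63]
24.85 tip 0.0365 act 0.0360 [-0.09  0.29 -0.02]
25.20 tip 0.0265 act 0.0260 [-0.04 -0.09  0.52]
25.55 tip 0.0165 act 0.0161 [ 0.12 -0.65  0.66]
25.80 tip 0.0135 act 0.0134 [0.03 0.7  1.01]
26.05 tip 0.0120 act 0.0119 [0.28 0.69 0.5 ]
26.30 tip 0.0110 act 0.0109 [0.19 1.02 0.43]
```

View pics/c22.png

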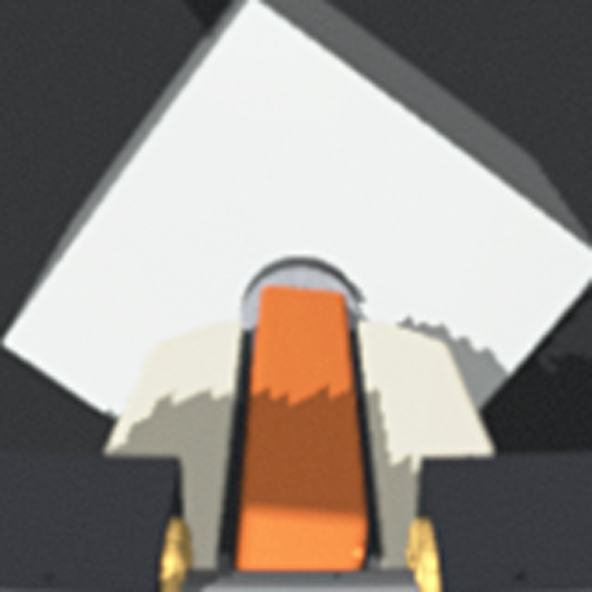

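View pics/c23.png

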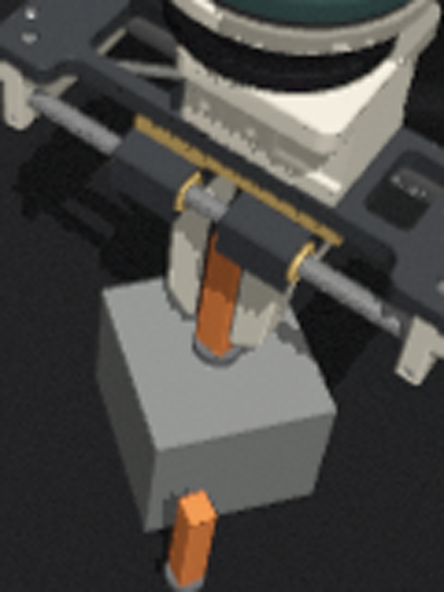

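The punch is back in the hole with the collar about 1 mm above the stand top. I'll lower the last bit until it touches, release, and back straight up.

Run:
```python
from h import *
from rig import *
x,y=.5164,.2119
R=Rt(-37)
for z in (.0938,.0933,.0928):
  env.move_l([x,y,z],R,v=.01);f=get_force();print(z,f.round(2))
  if f[2]>0.5: break
effector.gripper_to(0.3,20); env.pause(.2)
effector.gripper_to(1.0); env.pause(.2)
env.move_l([x,y,.19],R,v=.1)
env.move_l([x,y,.26],R,v=.15)
env.move_pose([.42,.45,.30],R)
env.pause(.5)
print(get_clock(),get_position(),get_force())
snap("top",11);snap("side",11)
crop(load("side11"),(290,240,410,380),"pics/c24.png",4)
crop(load("top11"),(350,205,480,315),"pics/c25.png",6)
```

```text
0.0938 [-0.98  0.26 -1.52]
0.0933 [-0.82  0.26  1.29]
32.1667 [0.42015241 0.44982344 0.30003421] [ 0.00633729 -0.01451348  0.90394509]
```

View pics/top11.png

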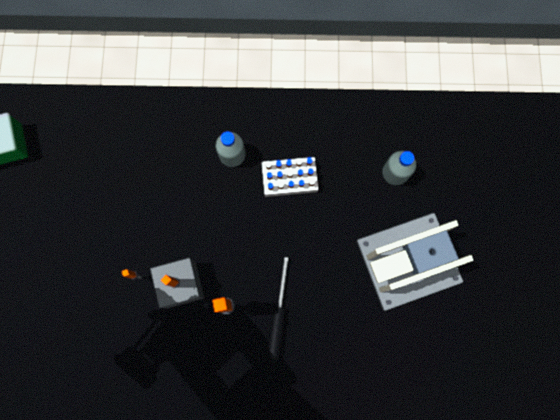

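View pics/c24.png

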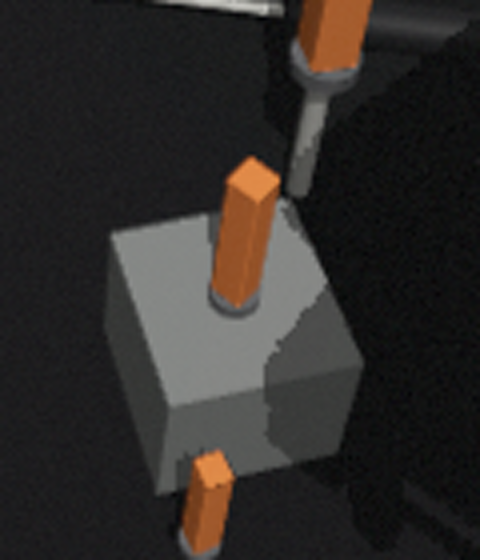

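View pics/c25.png

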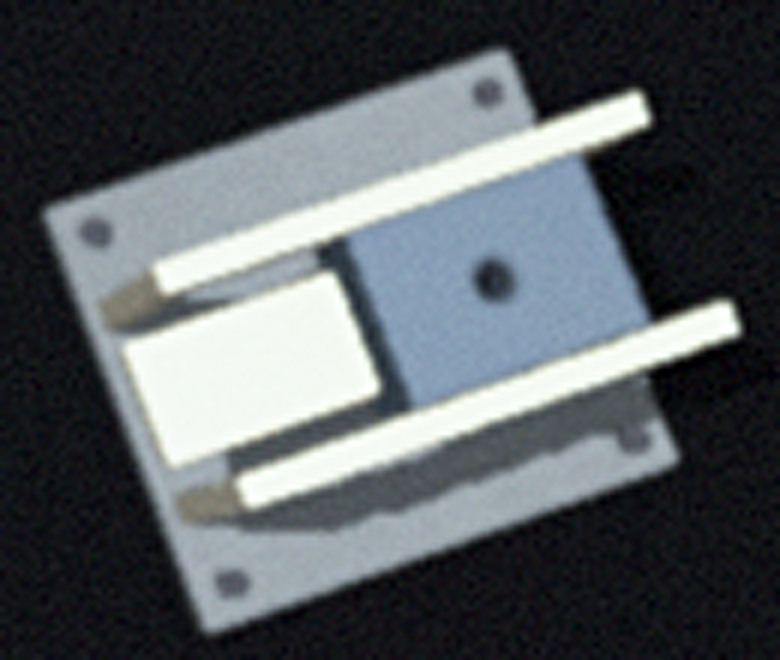

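The bore at top-image pixel (432, 252) is dark now, with no brass showing. The punch stands upright with its collar seated at top-image (170, 281), and the other objects sit at the same pixels as at the start. I'm handing the job in.

Run:
```python
from rig import *
workorder.finish_job();print(get_clock())
```

```text
the job is handed in; nothing more can be done
the job is handed in; nothing more can be done
```

The pin is pressed out of the hinge block and the punch is back in its stand. I handed the job in at about 32 s of the 72 s allowed; no verdict is reported.

- **Finding the bore:** I took the middle-sized punch from the stand with a 50 N grip. The cameras put the bore about 7 mm along the line from line_start. I stepped the tip in 1 mm at a time and felt no rim.
- **Pressing:** I pressed at about 10–12 mm/s. The wrist force, read after each short move rather than during it, was 7.5–13 N. I have no reading of the peak while moving.
- **Pin travel:** The travel comes to about 40 mm, worked out from the punch height rather than measured directly. The punch showed no sign of slipping, and the wrist and top pictures afterwards show the bore dark, with no brass in it.
- **Returning the punch:** On the way back the tip was about 2 mm off the stand hole's axis, probably because it shifted when the jaws first closed. I corrected that from two camera views, and it went in with no noticeable side force.
- **Final state:** The last pictures show the punch upright with its collar on the stand and the gripper clear. The bottles, vial rack and screwdriver look unmoved in the top view.

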